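Fit a burr into the grinder's collet

ROBOT

A 6-joint arm with a two-finger parallel gripper is mounted at the origin on the work surface. World frame = base frame: x ahead of the robot, y to its left, z up, the work surface at z = 0. Lengths are in m, angles in degrees, forces in N, time in s.
With the tool pointing down it reaches from about 0.275 to 0.725 m from the base axis. Payload 15.9 kg.
Tool frame: the origin (TCP) lies between the finger pads; the fingertips stand manip.tips_ahead ahead of it and the grasp point (between the pads) is the TCP (manip.tips_ahead is the distance from the TCP to the fingertips, in m); z points along the fingers, y is the line along which they close (so a half turn about z gives the same grasp; the last joint's range is limited). The gripper opens to 85 mm and grips with 20 to 120 N. Pads are 22 mm wide; open, the fingers measure 114 mm over their backs; the gripper's body (76 mm by 85 mm) begins 54 mm behind the grasp point. The pads swing forward as they close: fully open they stand 13 mm farther back than shut.
Start: joints at [66.234, 12.198, -1.971, 75.831, 0, 90], TCP at [0.201, 0.458, 0.25] pointing down, gripper open.
Joint ranges: [-170.91, 170.91], [-42.67, 98.43], [-65.05, 77.54], [-120.47, 116.71], [-90, 82.35], [-180, 180]. Speed limits (degrees/s): [108.29, 108.29, 136.94, 147.25, 180, 180].

INTERFACE

Orientations are given as [roll, pitch, yaw] about the fixed x, y, z axes, in that order (R = Rz(yaw) Ry(pitch) Rx(roll)).
In Python, from station import manip gives the robot as it stands.
- The arm moves only by the tool send_rows, never from a script. Its argument "rows" is a list of rows, each a list of 5 numbers: the shift along the world's x, y, z in units of 50 mm (1.0 is 50 mm), then the turn about the world's z in units of 6 degrees (1.0 is 6 degrees), then the closure, from 0 (fully open) to 1 (shut). In form: [[tx, ty, tz, spin, grip], ...]. A call has exactly 10 rows; each row shifts and turns the commanded pose from where the row before left it; what a row does not reach is not made up. A row lasts 1/10 s, in which the tool goes at most 50 mm and 8.59 degrees, less where a joint would pass 70% of its speed; a pose out of reach is approached as far as the arm can. A call is refused whole if a number of a shift passes 1 or a number of a turn 1, either way. A call with a gripper value outside its range is refused whole. The fingers move at their own pace and stop on an object; "force" is the grip in N (left out, the last holds). Time passes only in rows, so rows that do not move let the fingers close, or fill a call up. It gives the time, the measured TCP pose, the force, the opening and the grip force at its end, in the units of the state.
- manip.get_state(): the state, without advancing time (a new reading comes with each control period).
- manip.capture(name): name is "scene" or "top"; returns the picture (480x640x3 uint8, blue, green, red); there is no depth.
- manip.camera_model(name): a dict with "fx", "fy", "cx", "cy" (pixels), "eye" and "rotation" of the camera in the world. Camera axes: x right, y up, looking along -z (the intrinsics and any distortion apply to the point x, -y, -z); pixel columns grow to the right and rows downward; lengths in m; the calibration is good to about 2 mm. A picture is of the moment at which its call begins. camera_model takes no time and is no camera call.
- manip.close_job(): hands the job in; it is judged then, once.
Trained networks look in the newest picture that a camera, given by its name, has taken for a name from the list of things; names that differ only in an ending like _2 or _b are one class to them, and where a whole thing is asked for, a point or a joint stands for the part that bears it (a point fixed in the world has none). Each returns a list of dicts, best first, with "conf" (0 to 1); they miss things now and then, are a little off and sometimes report something else, mostly with a low value. They report only what shows in the picture. A call takes as long as a camera call. They do not tell look-alikes from the thing itself.
- manip.regions_of(camera, label): "mask" (480x640 bool, what is visible of it) and "pixel" ([column, row] in pixels, amid what is visible of it).
- manip.tip_of(camera, label): "pixel" ([column, row] in pixels: a listed point, or the origin of a listed thing).
The state is a dict: "t": time; "joint_pos": joint angles; "joint_velocities": joint speeds; "joint_torque": joint torques, N m; "position": TCP position; "tool_rot": TCP orientation; "contact_force": force on the tool from outside, world axes, zero at the start; "torque": the same for the moment, N m; "gripper_width": finger opening in m; "gripper_force": force on a finger pad.
Only numpy, scipy, OpenCV 4.12 (cv2) and the standard library are available. Lean on these libraries where they do the work, as an engineer would, in place of code of your own. Each camera call takes 0.05 s, during which the arm holds its last target. There are 200 camera calls.

TASK

Take the straight-sided, flat-topped burr out of the wooden stand, set its shank gently into the grinder's collet until it is fully home, and let go of it. Then turn the collet nut clockwise (seen from above) by its lever until it firmly grips the shank - feel for the resistance rising and stop there, do not force it - and let go. Leave the other burrs and the pipe offcut as they are.

Things in the scene. Friction and masses are not known exactly. Their poses are not given: they have to be found in the camera images.
- burr_head (a point): centre of the head of the burr to use, half-way up the head, 60.5 mm above the shank's lower end; z runs up. It stands upright in one of the stand's three holes (which one varies): a steel shank 8 mm in diameter, 48 mm long, its lower end chamfered, under a fluted cylindrical head 16 mm in diameter and 25 mm tall with a flat top. About 80 g
- burr: the same burr; its origin is the centre of the shank's lower end, z runs up the shank to the head
- rack: fixed wooden stand, 56 x 185 x 40 mm (x, y, z), with three holes in a row along its y axis, 60 mm apart, each 25 mm deep and 2 mm wider than the shanks; 23 mm of each shank shows above it. Origin at the centre of its underside
- ball_burr: bystander burr with a ball head 16 mm in diameter, same shank, in another hole of the stand; origin at the shank's lower end
- cone_burr: bystander burr with a pointed conical head 14 mm in diameter, same shank, in another hole of the stand; origin at the shank's lower end
- pipe_offcut: bystander: pipe offcut 48 mm in diameter and 90 mm tall standing on its end on the bench; origin at the centre of its underside
- collet: steel collet inside the collet nut, fixed on a grinder that stands nose-up in a stand (base 110 mm square). Origin at the centre of the mouth of its vertical bore, 150 mm above the bench, z up. Bore 9.5 mm wide with a 1 mm chamfer, 30 mm deep; fully home the shank stands on its floor, 18 mm of it shows and it may lean a little. More than 20 N of push from the burr damages it
- collet_floor (a point): centre of the floor of the collet's bore, 30 mm below its mouth. Inside the collet, unseen, a jaw closes on the shank as the nut turns: it meets the shank after 0.3 to 1.15 rad of turning from the start (this differs and cannot be seen). From there the grip grows by roughly 20 N per 0.1 rad; 15 N or more is a firm grip, more than 70 N does damage
- lever_pin (a point): grip point on the nut's lever: an upright round pin 12 mm in diameter, 70 mm from the collet's axis, on a radial bar (12 mm wide, top 8.5 mm below the mouth), ending 35.5 mm above the mouth; this point is 16.5 mm above the mouth. The nut (36 mm wide) stays where it is left. Held still after a short turn, the pin pushes back with 1 to 5 N when slack, 7 to 9 N at a good grip, 11 N when too tight
Not all that is in view belongs to the job. Leave any blue or purple look-alike of the burr alone.

How it is judged:
By the outcome, as a careful person would: the job done as asked, in the order asked, and still so for the second after the job is handed in, with the robot touching nothing.
It also fails if it takes over 72 s, if anything falls off the work surface, if the arm or the gripper's body presses on something with over 40 N, if the wrist force passes 120 N, or if a joint passes its speed limit or range.

## Working session

There is one attempt and no reset: what is moved stays moved. The work goes in short steps, Python scripts to look and compute and a tool call to move; the robot and the scene stay as the last step left them, time stands still between calls to the robot, and variables do not carry over. Pictures are saved under pics/ and viewed, at most 10 in all, crops included, and the job is handed in when it is done.

Besides the shell and the picture viewer there is one more tool, called after ">>>" by a JSON object that holds its "fn" and its "kwargs", one argument or row to a line. send_rows: Moves the arm, as the interface text tells. Its arguments: {"type":"object","properties":{"rows":{"type":"array","items":{"type":"array","items":{"type":"number"}}},"force":{"type":"number"}},"required":["rows"]}

```bash
mkdir -p pics; ls; cat > h.py <<'E'
import numpy as np, cv2
from station import manip
def ray(cam,px):
    m=manip.camera_model(cam)
    K=np.array([[m['fx'],0,m['cx']],[0,m['fy'],m['cy']],[0,0,1]],float)
    d=m.get('distortion',m.get('dist',None))
    u=cv2.undistortPoints(np.array([[px]],float),K,None if d is None else np.array(d,float))[0,0]
    v=np.array(m['rotation'])@np.array([u[0],-u[1],-1.0])
    return np.array(m['eye']),v/np.linalg.norm(v)
def at_z(cam,px,z):
    e,v=ray(cam,px); return e+v*(z-e[2])/v[2]
def tri(p1,p2):
    (a,u),(b,v)=ray('scene',p1),ray('top',p2)
    A=np.stack([u,-v],1); s=np.linalg.lstsq(A,b-a,rcond=None)[0]
    P,Q=a+u*s[0],b+v*s[1]; return (P+Q)/2,np.linalg.norm(P-Q)
E
python3 - <<'E'
from h import *
print(manip.camera_model('scene'),manip.camera_model('top'),manip.tips_ahead)
for c in('scene','top'): cv2.imwrite(f'pics/{c}0.png',manip.capture(c))
for n in['burr_head','collet','lever_pin','rack','pipe_offcut','ball_burr','cone_burr']:
    for c in('scene','top'):
        print(n,c,[(np.round(r['pixel'],1).tolist(),round(r['conf'],2)) for r in manip.tip_of(c,n)][:4])
print(manip.get_state())
E
```

```text
pics
{'fx': 529.4989901139235, 'fy': 529.4989901139235, 'cx': 316.6548879516169, 'cy': 240.76428897002745, 'eye': array([ 0.92314536, -0.63709305,  0.64477846]), 'rotation': array([51.57836482, -0.83105665, 29.61434261])} {'fx': 567.3123144221662, 'fy': 567.3123144221662, 'cx': 321.32528068602664, 'cy': 240.84338866211928, 'eye': array([ 0.52159576, -0.05173476,  1.16641469]), 'rotation': array([  5.55500919,   1.18795105, -91.42534827])} 0.019
burr_head scene [([157.3, 335.5], 0.77), ([217.4, 340.4], 0.66), ([211.0, 311.3], 0.5)]
burr_head top [([413.7, 329.7], 0.61), ([427.5, 288.7], 0.6), ([463.4, 316.1], 0.57)]
collet scene [([327.9, 159.6], 0.38)]
collet top [([223.1, 299.7], 0.7)]
lever_pin scene [([322.1, 130.8], 0.92)]
lever_pin top [([194.2, 329.0], 0.71)]
rack scene [([242.3, 318.8], 0.83)]
rack top [([388.6, 295.1], 0.79)]
pipe_offcut scene [([412.8, 330.3], 0.96), ([218.2, 337.5], 0.23)]
pipe_offcut top [([329.1, 174.9], 0.72)]
ball_burr scene [([262.2, 294.9], 0.71)]
ball_burr top []
cone_burr scene [([243.1, 312.6], 0.44)]
cone_burr top [([390.9, 289.7], 0.56), ([329.0, 175.0], 0.43)]
{'t': 0.8, 'joint_pos': array([ 6.62345778e+01,  1.21975738e+01, -1.96987848e+00,  7.58316413e+01,
       -1.02811643e-03,  9.00002177e+01]), 'joint_velocities': array([ 0.00897243,  0.05804408, -0.01277793,  0.08250187,  0.08809321,
        0.04558159]), 'joint_torque': array([-6.90390680e-04, -6.85910082e+01,  4.87314892e+01,  7.93018626e-04,
        9.13937981e-06,  4.55060288e-06]), 'position': array([0.20149705, 0.4575895 , 0.25031953]), 'tool_rot': array([1.79999094e+02, 1.02811299e-03, 1.56234360e+02]), 'contact_force': array([ 0.67458939,  0.16861075, -0.15859607]), 'torque': array([-0.06615391,  0.01114652, -0.00166978]), 'gripper_force': 0.0, 'gripper_width': 0.0853901415600285}
```

View pics/scene0.png

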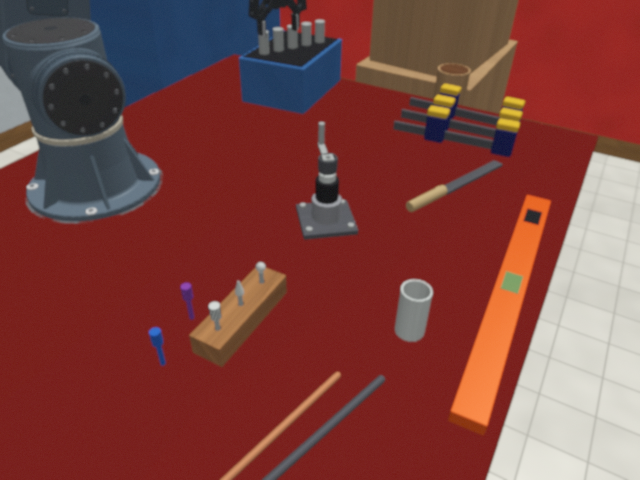

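View pics/top0.png

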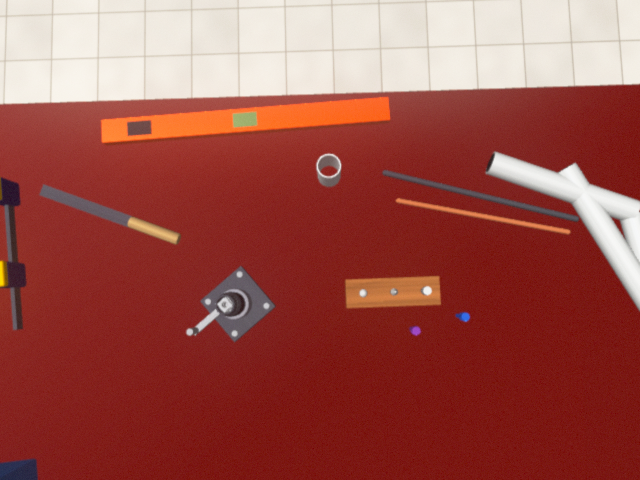

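The scene view shows the flat-topped burr in the near hole of the stand at about (215,312). The ball is at (262,268), the cone at (240,288), and the blue and purple look-alikes stand on the bench. In the top view the burr is at (427,291), the collet at (226,303) and the lever pin at (190,332).

```bash
sed -i "s/np.array(m\['rotation'\])@/Rotation.from_euler('xyz',m['rotation'],degrees=True).as_matrix()@/; 1a from scipy.spatial.transform import Rotation" h.py
python3 - <<'E'
from h import *
print([k for k in manip.camera_model('top')])
r3=lambda a:np.round(a,4).tolist()
for n,s,t,z in[('head',(211,311.3),(427.5,288.7),.0755),('collet',(327.9,159.6),(223.1,299.7),.15),('pin',(322.1,130.8),(194.2,329),.1665),('rack',(242.3,318.8),(388.6,295.1),0),('pipe',(412.8,330.3),(329.1,174.9),0)]:
    P,e=tri(s,t); print(n,r3(P),round(e,4),'scene@z',r3(at_z('scene',s,z)),'top@z',r3(at_z('top',t,z)))
for n,px,z in[('flat top',(427.5,290.8),.088),('ball',(363,293),.079),('cone',(394,291.5),.09),('pin top',(190,332),.1855)]: print(n,r3(at_z('top',px,z)))
im=cv2.imread('pics/scene0.png');tp=cv2.imread('pics/top0.png')
a=cv2.resize(im[100:240,270:380],None,fx=3,fy=3,interpolation=3);b=cv2.resize(im[250:370,180:300],(420,420),interpolation=3)
c=cv2.resize(tp[260:350,180:280],(460,420),interpolation=3)[:, :]
cv2.imwrite('pics/c0.png',cv2.resize(np.hstack([a,b]),(750,420)));cv2.imwrite('pics/c1.png',np.hstack([cv2.resize(tp[280:310,340:450],(440,120),interpolation=3)]))
cv2.imwrite('pics/c2.png',c)
E
```

```text
['fx', 'fy', 'cx', 'cy', 'eye', 'rotation']
head [0.5285, -0.2339, 0.0777] 0.0065 scene@z [0.5243, -0.2341, 0.0755] top@z [0.531, -0.2322, 0.0755]
collet [0.5165, 0.1443, 0.1433] 0.0081 scene@z [0.5188, 0.1313, 0.15] top@z [0.5199, 0.1452, 0.15]
pin [0.4709, 0.1928, 0.1699] 0.0013 scene@z [0.4682, 0.1991, 0.1665] top@z [0.4701, 0.1932, 0.1665]
rack [0.5217, -0.1647, -0.0057] 0.0027 scene@z [0.5264, -0.1681, 0.0] top@z [0.5206, -0.165, 0.0]
pipe [0.7764, -0.0489, -0.002] 0.0052 scene@z [0.7791, -0.0492, 0.0] top@z [0.7736, -0.0501, 0.0]
flat top [0.527, -0.2299, 0.088]
ball [0.5259, -0.1088, 0.079]
cone [0.5272, -0.1666, 0.09]
pin top [0.4662, 0.1959, 0.1855]
```

View pics/c0.png

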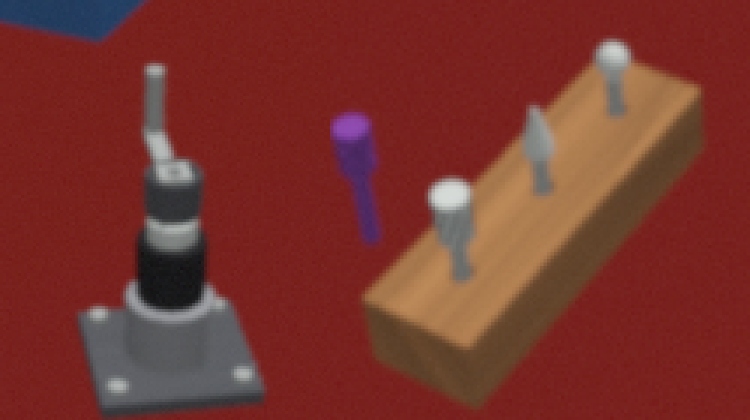

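View pics/c2.png

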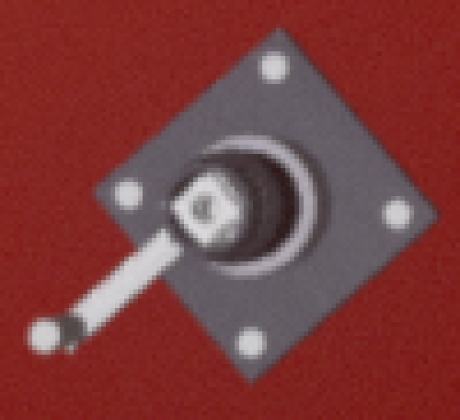

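The crops show the collet mouth at about (224.6,304.6) top / (328.3,157.3) scene. The pin top is at (189.3,332) / (321.7,122.7), and the burr's flat top is at scene (450-330)/3.5+180, i.e. about (214,306).

```bash
python3 - <<'E'
from h import *
r3=lambda a:np.round(a,4).tolist()
for n,s,t,z in[('flat',(214.5,305.5),(427.5,290.8),.088),('collet',(328.3,157.3),(224.6,304.6),.15),('pintop',(321.7,122.7),(189.3,332),.1855)]:
    P,e=tri(s,t); print(n,r3(P),round(e,4),'scene@z',r3(at_z('scene',s,z)),'top@z',r3(at_z('top',t,z)))
E
```

```text
flat [0.5276, -0.2298, 0.0855] 0.0016 scene@z [0.5301, -0.2312, 0.088] top@z [0.527, -0.2299, 0.088]
collet [0.5119, 0.1437, 0.1468] 0.0018 scene@z [0.5153, 0.1392, 0.15] top@z [0.5112, 0.1426, 0.15]
pintop [0.4667, 0.1979, 0.1839] 0.0014 scene@z [0.4689, 0.1954, 0.1855] top@z [0.4662, 0.1971, 0.1855]
```

>>> {"fn": "send_rows", "kwargs": {
  "rows": [
    [0.33,-0.69,0,-0.55,0],
    [0.33,-0.69,0,-0.55,0],
    [0.33,-0.69,0,-0.55,0],
    [0.33,-0.69,0,-0.55,0],
    [0.33,-0.69,0,-0.55,0],
    [0.33,-0.69,0,-0.55,0],
    [0.33,-0.69,0,-0.55,0],
    [0.33,-0.69,0,-0.55,0],
    [0.33,-0.69,0,-0.55,0],
    [0.33,-0.69,0,-0.55,0]
  ],
  "force": 40
}}

```text
t: 1.8
position: [0.3669, 0.1111, 0.2505]
tool_rot: [180.0, 0.0, 123.1]
contact_force: [1.5, 0.9, -0.3]
gripper_width: 0.0854
gripper_force: 0.0
```

>>> {"fn": "send_rows", "kwargs": {
  "rows": [
    [0.33,-0.69,0,-0.55,0],
    [0.33,-0.69,0,-0.55,0],
    [0.33,-0.69,0,-0.55,0],
    [0.33,-0.69,0,-0.55,0],
    [0.33,-0.69,0,-0.55,0],
    [0.33,-0.69,-0.3,-0.55,0.2],
    [0.33,-0.69,-0.3,-0.55,0.3],
    [0.33,-0.69,-0.3,-0.55,0.4],
    [0.3,-0.69,-0.3,-0.55,0.4],
    [0.2,-0.64,-0.2,-0.55,0.4]
  ]
}}

```text
t: 2.8
position: [0.5238, -0.2315, 0.179]
tool_rot: [-180.0, -0.0, 90.1]
contact_force: [-0.0, 1.3, -0.2]
gripper_width: 0.0511
gripper_force: 0.0
```

>>> {"fn": "send_rows", "kwargs": {
  "rows": [
    [0.07,0.03,-0.3,0,0.45],
    [0,0,-0.4,0,0.45],
    [0,0,-0.4,0,0.45],
    [0,0,-0.4,0,0.45],
    [0,0,-0.3,0,0.45],
    [0,0,-0.2,0,0.45],
    [0,0,-0.07,0,0.45],
    [0,0,0,0,0.45],
    [0,0,0,0,0.6],
    [0,0,0,0,0.7]
  ]
}}

```text
t: 3.8
position: [0.5274, -0.2286, 0.0776]
tool_rot: [179.9, 0.0, 90.2]
contact_force: [0.2, -0.6, -0.2]
gripper_width: 0.0258
gripper_force: 0.0
```

```bash
python3 - <<'E'
from h import *
a=manip.capture('scene')[230:370,150:290];b=manip.capture('top')[240:340,380:480]
cv2.imwrite('pics/g.png',np.hstack([cv2.resize(a,(400,400)),cv2.resize(b,(400,400))]))
s=manip.get_state();print(s['position'],s['gripper_width'],s['contact_force'])
E
```

```text
[ 0.52728465 -0.22853491  0.07735206] 0.026013062917919418 [-0.40845079 -0.4220954   0.68823803]
```

View pics/g.png

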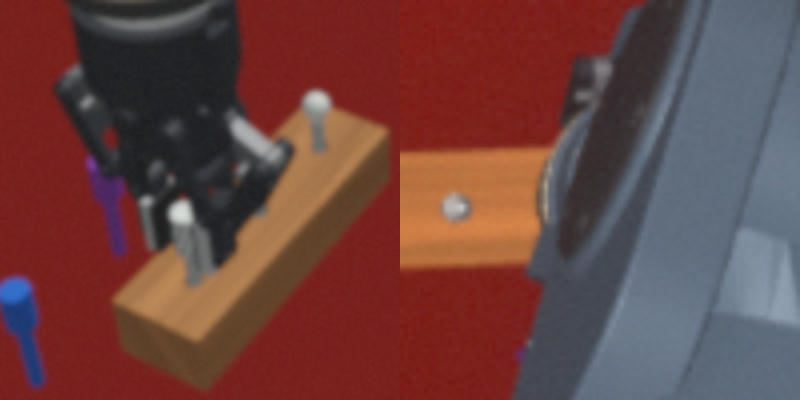

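The fingers straddle the burr's head, which is visible at crop (185,220). I'll close and lift.

>>> {"fn": "send_rows", "kwargs": {
  "rows": [
    [0,0,-0.03,0,0.75],
    [0,0,0,0,0.8],
    [0,0,0,0,0.85],
    [0,0,0,0,0.9],
    [0,0,0,0,0.9],
    [0,0,0.1,0,0.9],
    [0,0,0.2,0,0.9],
    [0,0,0.3,0,0.9],
    [0,0,0.4,0,0.9],
    [0,0,0.4,0,0.9]
  ],
  "force": 40
}}

```text
t: 4.9
position: [0.5269, -0.2284, 0.1468]
tool_rot: [180.0, 0.0, 90.2]
contact_force: [0.8, 0.7, -1.3]
gripper_width: 0.015
gripper_force: 39.0
```

>>> {"fn": "send_rows", "kwargs": {
  "rows": [
    [0,0.2,0.4,0,0.9],
    [0,0.4,0.5,0,0.9],
    [0,0.6,0.5,0,0.9],
    [-0.05,0.7,0.4,0,0.9],
    [-0.05,0.7,0.27,0,0.9],
    [-0.05,0.7,0,0,0.9],
    [-0.05,0.7,0,0,0.9],
    [-0.05,0.7,0,0,0.9],
    [0,0.7,0,0,0.9],
    [0,0.6,0,0,0.9]
  ]
}}

```text
t: 5.9
position: [0.5141, 0.0733, 0.2498]
tool_rot: [180.0, -0.0, 90.3]
contact_force: [0.6, 0.1, -0.6]
gripper_width: 0.0147
gripper_force: 39.0
```

>>> {"fn": "send_rows", "kwargs": {
  "rows": [
    [-0.04,0.6,0,0,0.9],
    [0,0.4,0,0,0.9],
    [0,0.3,0,0,0.9],
    [0,0.2,0,0,0.9],
    [0,0.1,0,0,0.9],
    [0,0,0,0,0.9],
    [0,0,0,0,0.9],
    [0,0,0,0,0.9],
    [0,0,0,0,0.9],
    [0,0,0,0,0.9]
  ]
}}

```text
t: 6.9
position: [0.5126, 0.1513, 0.2488]
tool_rot: [180.0, 0.0, 90.2]
contact_force: [-0.3, -0.3, -1.0]
gripper_width: 0.0147
gripper_force: 39.0
```

```bash
python3 - <<'E'
from h import *
im=manip.capture('scene');cv2.imwrite('pics/s2.png',im)
for n in('burr','burr_head','collet'): print(n,[(np.round(r['pixel'],1).tolist(),round(r['conf'],2)) for r in manip.tip_of('scene',n)][:4])
t=manip.capture('top');cv2.imwrite('pics/t2.png',t)
for n in('burr','burr_head','collet'): print(n,[(np.round(r['pixel'],1).tolist(),round(r['conf'],2)) for r in manip.tip_of('top',n)][:4])
cv2.imwrite('pics/v2.png',np.hstack([cv2.resize(im[80:200,270:390],(480,480),interpolation=3),cv2.resize(t[230:350,160:240],(320,480),interpolation=3)]))
s=manip.get_state();print(s['position'],s['gripper_width'],s['contact_force'])
E
```

```text
burr [([164.9, 365.2], 0.68), ([328.4, 136.8], 0.53), ([196.3, 318.5], 0.5)]
burr_head [([158.0, 335.5], 0.81), ([330.3, 106.9], 0.75), ([184.4, 291.0], 0.61)]
collet [([327.1, 156.1], 0.6)]
burr [([409.8, 332.9], 0.57), ([457.2, 311.5], 0.39)]
burr_head [([413.3, 328.8], 0.42), ([464.7, 314.6], 0.4)]
collet [([224.8, 302.5], 0.7)]
[0.51249417 0.15160759 0.24880895] 0.014778329282456657 [ 0.33646119  0.50808259 -1.01775481]
```

View pics/v2.png

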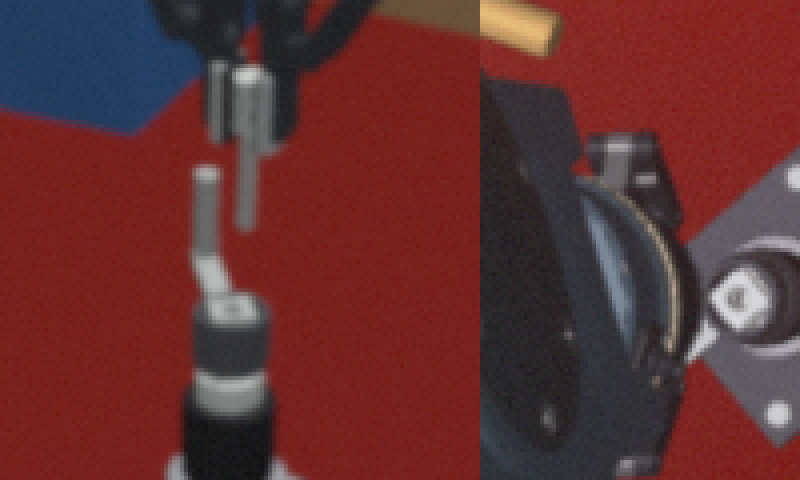

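The gripper overshot about 9 mm in y. The burr hangs upright with its lower end at about (331,137), and the mouth is at (328.2,156.8). I'll shift over, lower closer, and measure both in the same picture.

>>> {"fn": "send_rows", "kwargs": {
  "rows": [
    [0,-0.1,0,0,0.9],
    [0,-0.09,-0.1,0,0.9],
    [0,0,-0.16,0,0.9],
    [0,0,-0.1,0,0.9],
    [0,0,-0.1,0,0.9],
    [0,0,0,0,0.9],
    [0,0,0,0,0.9],
    [0,0,0,0,0.9],
    [0,0,0,0,0.9],
    [0,0,0,0,0.9]
  ]
}}

```text
t: 8.3
position: [0.5126, 0.1421, 0.226]
tool_rot: [180.0, -0.0, 90.2]
contact_force: [-0.6, -0.6, -1.4]
gripper_width: 0.0147
gripper_force: 39.0
```

```bash
python3 - <<'E'
from h import *
im=manip.capture('scene');cv2.imwrite('pics/s3.png',im)
for n in('burr','collet'): print(n,[(np.round(r['pixel'],1).tolist(),round(r['conf'],2)) for r in manip.tip_of('scene',n)][:4])
cv2.imwrite('pics/v3.png',cv2.resize(im[100:175,290:370],(640,600),interpolation=3))
s=manip.get_state();print(s['position'],s['contact_force'])
E
```

```text
burr [([164.7, 366.2], 0.79), ([328.8, 149.9], 0.56), ([195.1, 320.2], 0.52)]
collet [([328.8, 160.0], 0.59)]
[0.51254063 0.14210565 0.22589488] [-0.37730136  0.05165449 -0.90332674]
```

View pics/v3.png

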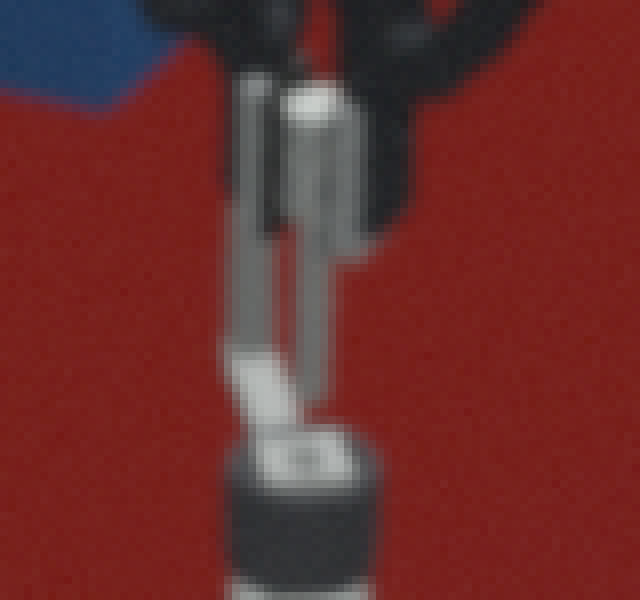

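```bash
python3 - <<'E'
from h import *
b=at_z('scene',(290+313/8-.44,100+397/8-.44),.2259-.061); h=at_z('scene',(290+315/8-.44,100+104/8-.44),.2259+.012); m=at_z('scene',(290+304/8-.44,100+459/8-.44),.15)
print('bottom',b,'headtop',h,'mouth',m,'move',m-b, m-h)
e,v=ray('scene',(328,157));v[2]=0;v/=np.linalg.norm(v);print(v, 'along',(m-b)@v,'across',(m-b)@np.array([v[1],-v[0],0]))
E
```

```text
bottom [0.51360497 0.14293834 0.1649    ] headtop [0.51198871 0.14246786 0.2379    ] mouth [0.51343515 0.13972149 0.15      ] move [-0.00016982 -0.00321685 -0.0149    ] [ 0.00144644 -0.00274637 -0.0879    ]
[-0.46567684  0.88495484  0.        ] along -0.0027676849618449907 across -0.0016482936797101602
```

>>> {"fn": "send_rows", "kwargs": {
  "rows": [
    [-0.028,-0.02,0,0,0.9],
    [0,0,-0.06,0,0.9],
    [0,0,-0.08,0,0.9],
    [0,0,-0.06,0,0.9],
    [0,0,-0.04,0,0.9],
    [0,0,-0.02,0,0.9],
    [0,0,-0.01,0,0.9],
    [0,0,-0.01,0,0.9],
    [0,0,-0.01,0,0.9],
    [0,0,-0.01,0,0.9]
  ],
  "force": 20
}}

```text
t: 9.45
position: [0.5112, 0.1411, 0.2108]
tool_rot: [180.0, -0.0, 90.2]
contact_force: [0.2, -0.2, -0.4]
gripper_width: 0.0149
gripper_force: 39.0
```

>>> {"fn": "send_rows", "kwargs": {
  "rows": [
    [0,0,-0.01,0,0.9],
    [0,0,-0.01,0,0.9],
    [0,0,-0.01,0,0.9],
    [0,0,-0.01,0,0.9],
    [0,0,0,0,0.9],
    [0,0,0,0,0.9],
    [0,0,0,0,0.9],
    [0,0,0,0,0.9],
    [0,0,0,0,0.9],
    [0,0,0,0,0.9]
  ]
}}

```text
t: 10.45
position: [0.5111, 0.1411, 0.2088]
tool_rot: [180.0, -0.0, 90.2]
contact_force: [-0.9, 1.3, 2.2]
gripper_width: 0.0152
gripper_force: 39.3
```

>>> {"fn": "send_rows", "kwargs": {
  "rows": [
    [0,0,-0.01,0,0.9],
    [0,0,-0.01,0,0.9],
    [0,0,-0.01,0,0.9],
    [0,0,0,0,0.9],
    [0,0,0,0,0.9],
    [0,0,0,0,0.9],
    [0,0,0,0,0.9],
    [0,0,0,0,0.9],
    [0,0,0,0,0.9],
    [0,0,0,0,0.9]
  ]
}}

```text
t: 11.45
position: [0.511, 0.1411, 0.2073]
tool_rot: [-180.0, 0.0, 90.2]
contact_force: [0.5, 4.4, -1.2]
gripper_width: 0.0144
gripper_force: 39.1
```

>>> {"fn": "send_rows", "kwargs": {
  "rows": [
    [0,0.01,0,0,0.9],
    [0,0.01,0,0,0.9],
    [0,0,-0.01,0,0.9],
    [0,0,-0.01,0,0.9],
    [0,0,-0.01,0,0.9],
    [0,0,-0.01,0,0.9],
    [0,0,0,0,0.9],
    [0,0,0,0,0.9],
    [0,0,0,0,0.9],
    [0,0,0,0,0.9]
  ]
}}

```text
t: 12.45
position: [0.5111, 0.1421, 0.2053]
tool_rot: [-180.0, 0.0, 90.2]
contact_force: [0.3, 1.8, -0.2]
gripper_width: 0.0146
gripper_force: 39.1
```

>>> {"fn": "send_rows", "kwargs": {
  "rows": [
    [0,0.01,-0.01,0,0.9],
    [0,0,-0.02,0,0.9],
    [0,0,-0.02,0,0.9],
    [0,0,-0.02,0,0.9],
    [0,0,-0.02,0,0.9],
    [0,0,-0.02,0,0.9],
    [0,0,-0.02,0,0.9],
    [0,0,-0.02,0,0.9],
    [0,0,0,0,0.9],
    [0,0,0,0,0.9]
  ]
}}

```text
t: 13.45
position: [0.511, 0.1426, 0.1977]
tool_rot: [-180.0, -0.0, 90.2]
contact_force: [-0.1, 1.0, -1.2]
gripper_width: 0.0149
gripper_force: 39.1
```

>>> {"fn": "send_rows", "kwargs": {
  "rows": [
    [0,0.005,-0.03,0,0.9],
    [0,0,-0.03,0,0.9],
    [0,0,-0.03,0,0.9],
    [0,0,-0.03,0,0.9],
    [0,0,-0.03,0,0.9],
    [0,0,-0.03,0,0.9],
    [0,0,-0.02,0,0.9],
    [0,0,-0.02,0,0.9],
    [0,0,0,0,0.9],
    [0,0,0,0,0.9]
  ]
}}

```text
t: 14.45
position: [0.5111, 0.1428, 0.1867]
tool_rot: [-180.0, 0.0, 90.2]
contact_force: [-0.7, 0.5, -2.4]
gripper_width: 0.0151
gripper_force: 39.0
```

>>> {"fn": "send_rows", "kwargs": {
  "rows": [
    [0,0,-0.02,0,0.9],
    [0,0,-0.02,0,0.9],
    [0,0,-0.02,0,0.9],
    [0,0,-0.01,0,0.9],
    [0,0,-0.01,0,0.9],
    [0,0,-0.01,0,0.9],
    [0,0,0,0,0.9],
    [0,0,0,0,0.9],
    [0,0,0,0,0.9],
    [0,0,0,0,0.9]
  ]
}}

```text
t: 15.45
position: [0.5111, 0.1428, 0.1823]
tool_rot: [-180.0, 0.0, 90.2]
contact_force: [0.1, 1.5, -1.9]
gripper_width: 0.0149
gripper_force: 39.0
```

>>> {"fn": "send_rows", "kwargs": {
  "rows": [
    [0,0,-0.01,0,0.9],
    [0,0,0,0,0.9],
    [0,0,0,0,0.9],
    [0,0,0,0,0.9],
    [0,0,0,0,0.9],
    [0,0,0,0,0.9],
    [0,0,0,0,0.9],
    [0,0,0,0,0.9],
    [0,0,0,0,0.9],
    [0,0,0,0,0.9]
  ]
}}

```text
t: 16.45
position: [0.5111, 0.1428, 0.1818]
tool_rot: [-180.0, 0.0, 90.2]
contact_force: [-0.2, 1.2, -1.3]
gripper_width: 0.0148
gripper_force: 39.0
```

>>> {"fn": "send_rows", "kwargs": {
  "rows": [
    [0,0,-0.01,0,0.9],
    [0,0,0,0,0.9],
    [0,0,0,0,0.9],
    [0,0,0,0,0.9],
    [0,0,0,0,0.9],
    [0,0,-0.005,0,0.9],
    [0,0,0,0,0.9],
    [0,0,0,0,0.9],
    [0,0,0,0,0.9],
    [0,0,0,0,0.9]
  ]
}}

```text
t: 17.45
position: [0.5111, 0.1428, 0.1811]
tool_rot: [180.0, -0.0, 90.2]
contact_force: [0.2, 0.5, -0.9]
gripper_width: 0.015
gripper_force: 39.0
```

>>> {"fn": "send_rows", "kwargs": {
  "rows": [
    [0,0,-0.006,0,0.9],
    [0,0,0,0,0.9],
    [0,0,0,0,0.9],
    [0,0,0,0,0.9],
    [0,0,0,0,0.9],
    [0,0,-0.004,0,0.9],
    [0,0,0,0,0.9],
    [0,0,0,0,0.9],
    [0,0,0,0,0.9],
    [0,0,0,0,0.9]
  ]
}}

```text
t: 18.45
position: [0.5111, 0.1428, 0.1806]
tool_rot: [-180.0, 0.0, 90.2]
contact_force: [-0.7, 0.4, -0.2]
gripper_width: 0.015
gripper_force: 39.0
```

>>> {"fn": "send_rows", "kwargs": {
  "rows": [
    [0,0,-0.006,0,0.9],
    [0,0,0,0,0.9],
    [0,0,0,0,0.9],
    [0,0,0,0,0.9],
    [0,0,0,0,0.9],
    [0,0,-0.004,0,0.9],
    [0,0,0,0,0.9],
    [0,0,0,0,0.9],
    [0,0,0,0,0.9],
    [0,0,0,0,0.9]
  ]
}}

```text
t: 19.45
position: [0.5112, 0.1429, 0.1802]
tool_rot: [180.0, -0.0, 90.2]
contact_force: [-0.9, -0.3, 6.0]
gripper_width: 0.0148
gripper_force: 39.5
```

>>> {"fn": "send_rows", "kwargs": {
  "rows": [
    [0,0,0,0,0.75],
    [0,0,0,0,0.6],
    [0,0,0,0,0.5],
    [0,0,0,0,0.5],
    [0,0,0,0,0.5],
    [0,0,0.1,0,0.5],
    [0,0,0.2,0,0.5],
    [0,0,0.4,0,0.5],
    [0,0,0.5,0,0.5],
    [0,0,0.6,0,0.5]
  ]
}}

```text
t: 20.45
position: [0.5107, 0.1427, 0.2714]
tool_rot: [-180.0, 0.0, 90.2]
contact_force: [-0.2, 0.1, 0.9]
gripper_width: 0.0426
gripper_force: 0.0
```

>>> {"fn": "send_rows", "kwargs": {
  "rows": [
    [-0.09,0.1,0,0.65,0.4],
    [-0.09,0.1,0,0.65,0.4],
    [-0.09,0.12,0,0.65,0.4],
    [-0.09,0.12,0,0.65,0.4],
    [-0.09,0.12,0,0.65,0.4],
    [-0.09,0.12,0,0.65,0.4],
    [-0.09,0.1,0,0.65,0.4],
    [-0.09,0.1,0,0.65,0.4],
    [-0.09,0.1,0,0.65,0.4],
    [-0.08,0.1,0,0.65,0.4]
  ]
}}

```text
t: 21.45
position: [0.4665, 0.1971, 0.271]
tool_rot: [179.9, 0.0, 129.4]
contact_force: [-0.4, -0.2, 0.2]
gripper_width: 0.051
gripper_force: 0.0
```

```bash
python3 - <<'E'
from h import *
im=manip.capture('scene');t=manip.capture('top')
for n in('lever_pin','burr_head'): print(n,[(np.round(r['pixel'],1).tolist(),round(r['conf'],2)) for r in manip.tip_of('scene',n)][:4])
cv2.imwrite('pics/v4.png',np.hstack([cv2.resize(im[80:200,270:390],(480,480),interpolation=3),cv2.resize(t[250:370,160:240],(320,480),interpolation=3)]))
s=manip.get_state();print(s['position'],s['tool_rot'],s['contact_force'],s['gripper_width'])
E
```

```text
lever_pin [([320.6, 131.4], 0.78)]
burr_head [([155.7, 336.7], 0.82), ([183.2, 290.0], 0.74), ([326.3, 144.4], 0.63)]
[0.46674804 0.19682141 0.27064066] [1.79964691e+02 1.63888617e-02 1.29132471e+02] [-0.2031957   0.76487668  0.75935035] 0.05116866146053063
```

View pics/v4.png

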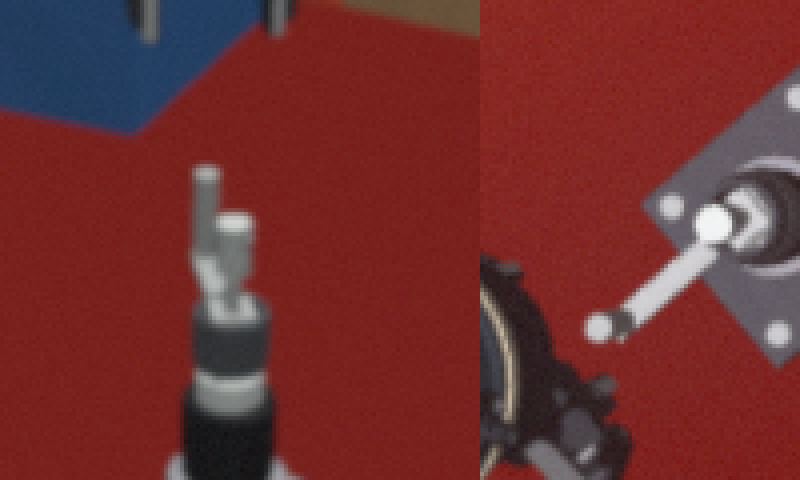

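The burr stands home in the collet, upright, with its head at crop (235,240). The pin is clear at crop (207,170) and the gripper is above it. I'll go down onto the pin.

>>> {"fn": "send_rows", "kwargs": {
  "rows": [
    [0,0,-0.3,0.05,0.4],
    [0,0,-0.5,0,0.4],
    [0,0,-0.5,0,0.4],
    [0,0,-0.4,0,0.4],
    [0,0,-0.25,0,0.4],
    [0,0,-0.13,0,0.4],
    [0,0,0,0,0.7],
    [0,0,0,0,0.8],
    [0,0,0,0,0.9],
    [0,0,0,0,0.95]
  ],
  "force": 30
}}

```text
t: 22.65
position: [0.4669, 0.1969, 0.1669]
tool_rot: [179.9, 0.0, 129.5]
contact_force: [-2.4, -2.7, 6.7]
gripper_width: 0.0112
gripper_force: 29.7
```

>>> {"fn": "send_rows", "kwargs": {
  "rows": [
    [0,0,0,0,0.95],
    [0,0,0,0,0.95],
    [0,0,0,0,0.95],
    [0,0,0,0,0.95],
    [0,0,0,0,0.95],
    [0,0,0,0,0.95],
    [0,0,0,0,0.95],
    [0,0,0,0,0.95],
    [0,0,0,0,0.95],
    [0,0,0,0,0.95]
  ]
}}

```text
t: 23.65
position: [0.467, 0.1969, 0.1669]
tool_rot: [179.9, 0.0, 129.5]
contact_force: [-2.2, -1.2, 6.8]
gripper_width: 0.011
gripper_force: 29.8
```

```bash
cat > arc.py <<'E'
# row increments (units) for turning clockwise in a list of steps (deg) from lever angle th about collet, correcting start offset
import sys; from h import *
c=np.array([.5111,.1430]); th=float(sys.argv[1]); st=[float(x) for x in sys.argv[2:]]
s=manip.get_state(); p=s['position'][:2]; d=p-c
print('lever now',np.degrees(np.arctan2(d[1],d[0])),'r',np.linalg.norm(d),'F',s['contact_force'],'w',s['gripper_width'])
for a in st:
    q=lambda t:.07*np.array([np.cos(np.radians(t)),np.sin(np.radians(t))])
    print(np.round((q(th-a)-q(th))/.05,3),round(-a/6,3)); th-=a
E
python3 arc.py 129.5 2 2 2 2 2 2 2 2
```

```text
lever now 129.33551035114795 r 0.06964865407754169 F [-2.19678154 -1.24166047  6.83634599] w 0.011023620756828386
[0.038 0.03 ] -0.333
[0.039 0.029] -0.333
[0.04  0.028] -0.333
[0.041 0.026] -0.333
[0.042 0.025] -0.333
[0.043 0.023] -0.333
[0.044 0.022] -0.333
[0.044 0.02 ] -0.333
```

>>> {"fn": "send_rows", "kwargs": {
  "rows": [
    [0.038,0.03,0,-0.333,0.95],
    [0.039,0.029,0,-0.333,0.95],
    [0.04,0.028,0,-0.333,0.95],
    [0.041,0.026,0,-0.333,0.95],
    [0.042,0.025,0,-0.333,0.95],
    [0.043,0.023,0,-0.333,0.95],
    [0.044,0.022,0,-0.333,0.95],
    [0.044,0.02,0,-0.333,0.95],
    [0,0,0,0,0.95],
    [0,0,0,0,0.95]
  ]
}}

```text
t: 24.65
position: [0.4836, 0.2068, 0.1669]
tool_rot: [179.9, 0.0, 113.5]
contact_force: [-1.3, -3.3, 6.8]
gripper_width: 0.0111
gripper_force: 30.0
```

```bash
python3 arc.py 113.5 2 2 2 2 2 2 2 2 2 2 2 2 2 2 2 2 2 2 2 2 2 2 2 2 2 2 2 2 2 2 2 2 2 2 2 2
```

```text
lever now 113.32066977250335 r 0.06952421213246662 F [-1.30743819 -3.28817188  6.83858187] w 0.011084993316828877
[0.045 0.019] -0.333
[0.046 0.017] -0.333
[0.046 0.016] -0.333
[0.047 0.014] -0.333
[0.047 0.012] -0.333
[0.048 0.011] -0.333
[0.048 0.009] -0.333
[0.048 0.007] -0.333
[0.049 0.006] -0.333
[0.049 0.004] -0.333
[0.049 0.002] -0.333
[0.049 0.   ] -0.333
[ 0.049 -0.001] -0.333
[ 0.049 -0.003] -0.333
[ 0.049 -0.005] -0.333
[ 0.048 -0.006] -0.333
[ 0.048 -0.008] -0.333
[ 0.048 -0.01 ] -0.333
[ 0.048 -0.011] -0.333
[ 0.047 -0.013] -0.333
[ 0.047 -0.015] -0.333
[ 0.046 -0.016] -0.333
[ 0.045 -0.018] -0.333
[ 0.045 -0.019] -0.333
[ 0.044 -0.021] -0.333
[ 0.043 -0.023] -0.333
[ 0.043 -0.024] -0.333
[ 0.042 -0.026] -0.333
[ 0.041 -0.027] -0.333
[ 0.04  -0.028] -0.333
[ 0.039 -0.03 ] -0.333
[ 0.038 -0.031] -0.333
[ 0.037 -0.032] -0.333
[ 0.035 -0.034] -0.333
[ 0.034 -0.035] -0.333
[ 0.033 -0.036] -0.333
```

>>> {"fn": "send_rows", "kwargs": {
  "rows": [
    [0.045,0.019,0,-0.333,0.95],
    [0.046,0.017,0,-0.333,0.95],
    [0.046,0.016,0,-0.333,0.95],
    [0,0,0,0,0.95],
    [0,0,0,0,0.95],
    [0,0,0,0,0.95],
    [0,0,0,0,0.95],
    [0,0,0,0,0.95],
    [0,0,0,0,0.95],
    [0,0,0,0,0.95]
  ]
}}

```text
t: 25.65
position: [0.4904, 0.2094, 0.1669]
tool_rot: [179.9, 0.0, 107.5]
contact_force: [-1.8, -3.4, 6.7]
gripper_width: 0.0111
gripper_force: 30.0
```

>>> {"fn": "send_rows", "kwargs": {
  "rows": [
    [0.047,0.014,0,-0.333,0.95],
    [0.047,0.012,0,-0.333,0.95],
    [0.048,0.011,0,-0.333,0.95],
    [0,0,0,0,0.95],
    [0,0,0,0,0.95],
    [0,0,0,0,0.95],
    [0,0,0,0,0.95],
    [0,0,0,0,0.95],
    [0,0,0,0,0.95],
    [0,0,0,0,0.95]
  ]
}}

```text
t: 26.65
position: [0.4975, 0.2112, 0.1669]
tool_rot: [179.9, 0.0, 101.5]
contact_force: [-0.6, -3.9, 6.5]
gripper_width: 0.0106
gripper_force: 30.1
```

>>> {"fn": "send_rows", "kwargs": {
  "rows": [
    [0.048,0.009,0,-0.333,0.95],
    [0.048,0.007,0,-0.333,0.95],
    [0.049,0.006,0,-0.333,0.95],
    [0,0,0,0,0.95],
    [0,0,0,0,0.95],
    [0,0,0,0,0.95],
    [0,0,0,0,0.95],
    [0,0,0,0,0.95],
    [0,0,0,0,0.95],
    [0,0,0,0,0.95]
  ]
}}

```text
t: 27.65
position: [0.5047, 0.2122, 0.1669]
tool_rot: [179.9, 0.0, 95.5]
contact_force: [-1.5, -3.9, 7.5]
gripper_width: 0.0113
gripper_force: 30.2
```

>>> {"fn": "send_rows", "kwargs": {
  "rows": [
    [0.049,0.004,0,-0.333,0.95],
    [0.049,0.002,0,-0.333,0.95],
    [0.049,0,0,-0.333,0.95],
    [0,0,0,0,0.95],
    [0,0,0,0,0.95],
    [0,0,0,0,0.95],
    [0,0,0,0,0.95],
    [0,0,0,0,0.95],
    [0,0,0,0,0.95],
    [0,0,0,0,0.95]
  ]
}}

```text
t: 28.65
position: [0.512, 0.2125, 0.1669]
tool_rot: [179.9, 0.0, 89.5]
contact_force: [-1.3, -4.1, 6.6]
gripper_width: 0.0111
gripper_force: 30.2
```

>>> {"fn": "send_rows", "kwargs": {
  "rows": [
    [0.049,-0.001,0,-0.333,0.95],
    [0.049,-0.003,0,-0.333,0.95],
    [0.049,-0.005,0,-0.333,0.95],
    [0,0,0,0,0.95],
    [0,0,0,0,0.95],
    [0,0,0,0,0.95],
    [0,0,0,0,0.95],
    [0,0,0,0,0.95],
    [0,0,0,0,0.95],
    [0,0,0,0,0.95]
  ]
}}

```text
t: 29.65
position: [0.5192, 0.2121, 0.1668]
tool_rot: [179.9, 0.0, 83.6]
contact_force: [-2.6, -4.5, 7.2]
gripper_width: 0.0111
gripper_force: 30.2
```

>>> {"fn": "send_rows", "kwargs": {
  "rows": [
    [0.048,-0.006,0,-0.333,0.95],
    [0.048,-0.008,0,-0.333,0.95],
    [0.048,-0.01,0,-0.333,0.95],
    [0,0,0,0,0.95],
    [0,0,0,0,0.95],
    [0,0,0,0,0.95],
    [0,0,0,0,0.95],
    [0,0,0,0,0.95],
    [0,0,0,0,0.95],
    [0,0,0,0,0.95]
  ]
}}

```text
t: 30.65
position: [0.5262, 0.211, 0.1668]
tool_rot: [180.0, 0.0, 77.6]
contact_force: [-5.4, -2.8, 8.4]
gripper_width: 0.0106
gripper_force: 30.3
```

>>> {"fn": "send_rows", "kwargs": {
  "rows": [
    [0.048,-0.011,0,-0.333,0.95],
    [0.047,-0.013,0,-0.333,0.95],
    [0,0,0,0,0.95],
    [0,0,0,0,0.95],
    [0,0,0,0,0.95],
    [0,0,0,0,0.95],
    [0,0,0,0,0.95],
    [0,0,0,0,0.95],
    [0,0,0,0,0.95],
    [0,0,0,0,0.95]
  ]
}}

```text
t: 31.65
position: [0.5307, 0.2099, 0.1668]
tool_rot: [-180.0, 0.0, 73.6]
contact_force: [-6.8, -3.4, 9.9]
gripper_width: 0.0112
gripper_force: 30.4
```

```bash
python3 - <<'E'
from h import *
F=[]
for i in range(6): manip.capture('scene'); F.append(manip.get_state()['contact_force'])
F=np.array(F);print(F.mean(0),F@[.958,-.285])
E
```

```text
Traceback (most recent call last):
ValueError: matmul: Input operand 1 has a mismatch in its core dimension 0, with gufunc signature (n?,k),(k,m?)->(n?,m?) (size 2 is different from 3)
```

```bash
cat > ft.py <<'E'
import sys; from h import *
t=np.radians(float(sys.argv[1])); F=[]
for i in range(8): manip.capture('scene'); F.append(manip.get_state()['contact_force'])
F=np.array(F);print(F.mean(0),(F@[np.sin(t),-np.cos(t),0]).mean(),F.std(0))
E
python3 ft.py 73.5
```

```text
[-6.4516189  -3.08469078  9.71524939] -5.309840010708195 [0.37462566 0.53293537 0.37102559]
```

>>> {"fn": "send_rows", "kwargs": {
  "rows": [
    [0.047,-0.015,0,-0.333,0.95],
    [0,0,0,0,0.95],
    [0,0,0,0,0.95],
    [0,0,0,0,0.95],
    [0,0,0,0,0.95],
    [0,0,0,0,0.95],
    [0,0,0,0,0.95],
    [0,0,0,0,0.95],
    [0,0,0,0,0.95],
    [0,0,0,0,0.95]
  ]
}}

```text
t: 33.35
position: [0.5328, 0.2092, 0.1668]
tool_rot: [-180.0, -0.0, 71.6]
contact_force: [-7.9, -1.7, 9.9]
gripper_width: 0.0108
gripper_force: 30.5
```

```bash
python3 ft.py 71.5
```

```text
[-8.45235313 -2.04770032 10.11061076] -7.365821567339573 [0.41668034 0.47724825 0.33558612]
```

>>> {"fn": "send_rows", "kwargs": {
  "rows": [
    [0.034,-0.012,0,-0.25,0.95],
    [0,0,0,0,0.95],
    [0,0,0,0,0.95],
    [0,0,0,0,0.95],
    [0,0,0,0,0.95],
    [0,0,0,0,0.95],
    [0,0,0,0,0.95],
    [0,0,0,0,0.95],
    [0,0,0,0,0.95],
    [0,0,0,0,0.95]
  ]
}}

```text
t: 34.75
position: [0.5344, 0.2087, 0.1668]
tool_rot: [-180.0, -0.0, 70.1]
contact_force: [-9.9, -1.2, 11.4]
gripper_width: 0.0112
gripper_force: 30.6
```

```bash
python3 ft.py 70
```

```text
[-10.12163527  -1.30314064  10.82004135] -9.065525627246256 [0.38009929 0.52696265 0.37586732]
```

Resistance is about 9 N, a firm grip. Releasing now.

>>> {"fn": "send_rows", "kwargs": {
  "rows": [
    [0,0,0,0,0.8],
    [0,0,0,0,0.6],
    [0,0,0,0,0.5],
    [0,0,0,0,0.5],
    [0,0,0,0,0.5],
    [0,0,0.1,0,0.5],
    [0,0,0.3,0,0.5],
    [0,0,0.5,0,0.5],
    [0,0,0.7,0,0.5],
    [0,0,0.7,0,0.5]
  ]
}}

```text
t: 36.15
position: [0.5347, 0.2085, 0.2826]
tool_rot: [-180.0, 0.0, 70.1]
contact_force: [0.8, 1.5, 0.2]
gripper_width: 0.0426
gripper_force: 0.0
```

>>> {"fn": "send_rows", "kwargs": {
  "rows": [
    [0,0.3,0.3,0,0.5],
    [0,0.6,0,0,0.5],
    [0,0.6,0,0,0.5],
    [0,0.6,0,0,0.5],
    [0,0.4,0,0,0.5],
    [0,0.2,0,0,0.5],
    [0,0,0,0,0.5],
    [0,0,0,0,0.5],
    [0,0,0,0,0.5],
    [0,0,0,0,0.5]
  ]
}}

```text
t: 37.15
position: [0.5352, 0.3428, 0.2964]
tool_rot: [180.0, -0.0, 70.0]
contact_force: [-0.2, -0.6, 0.5]
gripper_width: 0.0427
gripper_force: 0.0
```

```bash
python3 - <<'E'
from h import *
im=manip.capture('scene');t=manip.capture('top')
cv2.imwrite('pics/v5.png',np.hstack([cv2.resize(im[80:200,270:390],(480,480),interpolation=3),cv2.resize(t[250:370,160:240],(320,480),interpolation=3)]))
s=manip.get_state();print(s['t'],s['position'],s['contact_force'])
E
```

```text
37.25 [0.53516222 0.34303285 0.2963036 ] [-0.19240487  0.07294197 -0.35027054]
```

View pics/v5.png

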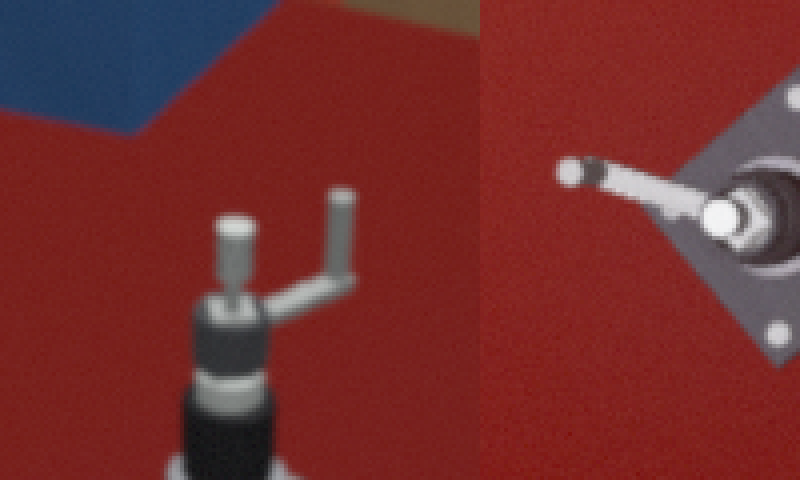

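The burr stands upright in the collet at crop (235,245), the lever has turned to crop (342,195), and the arm is clear.

```bash
python3 -c "
from station import manip
print(manip.close_job())"
```

```text
the job is handed in; nothing more can be done
None
```

I handed the job in at about 37 s of the 72 s allowed. The flat-topped burr stands fully home in the collet and has been let go. The nut was turned clockwise about 60° until the pin pushed back with about 9 N, the top of the good-grip range, and was then released. I don't know the verdict, because the hand-in returned none.

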